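Put the mini pipettes away and bolt the drawer

TASK

The pipette drawer is shut and bolted. Draw its bolt back, pull the drawer right open and lay every mini pipette on the bench flat in it, one to a lane and all with their tips towards the back of the drawer. Then push the drawer fully shut and slide the bolt fully home into its keeper, without disturbing the other things on the bench.

Things in the scene. Friction and masses are not known exactly. Their poses are not given: they have to be found in the camera images.
- cabinet: low white pipette cabinet standing fixed on the bench, 200 deep (x) x 300 wide (y) x 75 high; origin at the centre of its underside, +x towards its back, +y to the left as seen from its front, z up. Its single drawer comes out of the front towards -x. A flat timer lies on top of it near its middle.
- drawer (a joint): drawer travel in m: 0 fully shut, 0.17 fully open (towards the cabinet's -x). Runs with about 3 N of friction and stays where it is left. The blue-grey front panel (262 wide, 12 thick, top edge 72 above the bench) is 100 to 112 in front of the cabinet's centre when shut. The thrown bolt really locks it.
- handle (a point): middle of the drawer's steel bar handle: a bar 10 thick and 100 long, parallel to the cabinet's y, 42 in front of the front panel and 50 above the bench, on the left half of the front (70 left of the centre); the space between bar and panel is open from above. Moves with the drawer; axes as the cabinet's.
- bolt (a joint): barrel bolt on the right half of the drawer front; travel in m: 0 drawn right back, 0.035 fully home. It slides along the cabinet's -y (to the right) into the steel keeper on the cabinet's right-hand front edge; it is clear of the keeper below 0.010. About 1.5 N of friction; stays where it is left. It cannot be thrown usefully unless the drawer is shut.
- knob (a point): top of the bolt's upright brass knob: a pin 14 in diameter, free for gripping over its top 40 (from 70 to 110 above the bench), 14 in front of the drawer panel; moves with the bolt and the drawer; axes as the cabinet's. The steel straps beside it reach 70 above the bench.
- tray (a point): centre of the drawer's inner floor, 12 above the bench; axes as the cabinet's (+x to the back). The inner space is 160 long (x) and 212 wide (y), with side and back walls and three lane dividers (4 thick) all 12 high above the floor; moves with the drawer. It lies wholly in front of the cabinet only with the drawer nearly fully open.
- lane0 (a point): middle of lane 0 on the drawer's inner floor (lanes run along the cabinet's x, 160 long and 50 wide, 54 apart; lane0 is leftmost (+y), lane3 rightmost); moves with the drawer; axes as the cabinet's.
- lane1 (a point): middle of lane 1 on the drawer's inner floor (lanes run along the cabinet's x, 160 long and 50 wide, 54 apart; lane0 is leftmost (+y), lane3 rightmost); moves with the drawer; axes as the cabinet's.
- lane2 (a point): middle of lane 2 on the drawer's inner floor (lanes run along the cabinet's x, 160 long and 50 wide, 54 apart; lane0 is leftmost (+y), lane3 rightmost); moves with the drawer; axes as the cabinet's.
- lane3 (a point): middle of lane 3 on the drawer's inner floor (lanes run along the cabinet's x, 160 long and 50 wide, 54 apart; lane0 is leftmost (+y), lane3 rightmost); moves with the drawer; axes as the cabinet's.
- pipette_a: loose mini pipette with a red band and push button: purple handle 72 long and 26 x 26 square, white tapered shaft and tip, 140 long overall, roughly 50 to 100 g. Origin at the handle's centre, on the axis (13 above what it lies on, whichever side is down); +x points along it to the tip, 92 away; the push button's end is 48 the other way. May be absent.
- pipette_a_tip (a point): point of the tip of the red-banded pipette.
- pipette_b: loose mini pipette with a yellow band and push button: purple handle 72 long and 26 x 26 square, white tapered shaft and tip, 140 long overall, roughly 50 to 100 g. Origin at the handle's centre, on the axis (13 above what it lies on, whichever side is down); +x points along it to the tip, 92 away; the push button's end is 48 the other way. May be absent.
- pipette_b_tip (a point): point of the tip of the yellow-banded pipette.
- pipette_c: loose mini pipette with a blue band and push button: purple handle 72 long and 26 x 26 square, white tapered shaft and tip, 140 long overall, roughly 50 to 100 g. Origin at the handle's centre, on the axis (13 above what it lies on, whichever side is down); +x points along it to the tip, 92 away; the push button's end is 48 the other way. May be absent.
- pipette_c_tip (a point): point of the tip of the blue-banded pipette.
- pipette_d: loose mini pipette with a green band and push button: purple handle 72 long and 26 x 26 square, white tapered shaft and tip, 140 long overall, roughly 50 to 100 g. Origin at the handle's centre, on the axis (13 above what it lies on, whichever side is down); +x points along it to the tip, 92 away; the push button's end is 48 the other way. May be absent.
- pipette_d_tip (a point): point of the tip of the green-banded pipette.
- tube_rack: bystander, not to be moved: bright green tube rack, 100 x 190 x 45 high (57 with tubes); origin at the centre of its underside.
- tip_box: bystander, not to be moved: blue tip box with clear lid, 85 x 125 x 68 high; origin at the centre of its underside.
- timer: bystander, not to be moved: flat white timer, 50 x 70 x 18, lying on the cabinet's top; origin at the centre of its underside.
- marker: bystander, not to be moved: white and green marker pen, about 125 long and 15 thick; origin at the centre of its underside (of the white barrel).
- slide_box: bystander, not to be moved: orange slide box, 85 x 100 x 32 high; origin at the centre of its underside.

How it is judged:
On the way, in this order (a step that is already met when the one before it is completed fails the run):
1. the bolt is drawn clear of its keeper (value of joint bolt below 0.01 m), for 0.2 s.
2. the drawer is pulled open (value of joint drawer above 0.15 m), for 0.2 s.
3. every pipette lies flat in a lane of the drawer, tip to the back (x of pipette_a in the frame of tray between -0.05 and 0.02 m and y of pipette_a in the frame of tray between -0.106 and 0.106 m and z of pipette_a in the frame of tray between 0.008 and 0.018 m and angle between the x axis of each of pipette_a, pipette_b, pipette_c, pipette_d and the x axis of tray, either way round below 0.25 rad and x of each of pipette_a_tip, pipette_b_tip, pipette_c_tip, pipette_d_tip in the frame of tray above 0.03 m and x of pipette_b in the frame of tray between -0.05 and 0.02 m and y of pipette_b in the frame of tray between -0.106 and 0.106 m and z of pipette_b in the frame of tray between 0.008 and 0.018 m and x of pipette_c in the frame of tray between -0.05 and 0.02 m and y of pipette_c in the frame of tray between -0.106 and 0.106 m and z of pipette_c in the frame of tray between 0.008 and 0.018 m and x of pipette_d in the frame of tray between -0.05 and 0.02 m and y of pipette_d in the frame of tray between -0.106 and 0.106 m and z of pipette_d in the frame of tray between 0.008 and 0.018 m), for 0.2 s.
4. the drawer is fully shut (value of joint drawer below 0.005 m), for 0.2 s.
5. the bolt is fully home in its keeper (value of joint bolt above 0.03 m and value of joint drawer below 0.005 m), for 0.2 s.
At the end, for the whole second after the job is handed in: Every pipette that is present lies at rest flat in a lane of the drawer (handle axis within 5 mm of its lying height), lengthwise to the lane within about 14 degrees, tip to the back; the drawer is shut to within 5 mm and the bolt is home to within 5 mm of its full travel (all of step 3 and all of step 5 and linear speed of each of pipette_a, pipette_b, pipette_c, pipette_d below 0.03 m/s); the robot touches nothing.
It fails at once if a bystander is moved more than 4 cm (distance of any of tube_rack, tip_box, timer, marker, slide_box from where it was at the start of the episode above 0.04 m).
Of pipette_a, pipette_b, pipette_c, pipette_d only 3 to 4 are there at a start; the rules pass over those that are not, and their reading is None.
At some moment in a run one of pipette_a, pipette_b, pipette_c, pipette_d may be knocked a few centimetres aside while the robot is not near it.
Once in a run the grip may slacken for a moment while it holds something.
It also fails if it takes over 200 s, if anything falls off the work surface, if the arm or the gripper's body presses on something with over 40 N, if the wrist force passes 120 N, or if a joint passes its speed limit or range.

ROBOT

A 6-joint arm with a two-finger parallel gripper is mounted at the origin on the work surface. World frame = base frame: x ahead of the robot, y to its left, z up, the work surface at z = 0. Lengths are in m, angles in rad, forces in N, time in s.
With the tool pointing down it reaches from about 0.2 to 0.875 m from the base axis. Payload 3.4 kg.
Tool frame: the origin (TCP) lies between the finger pads; the fingertips stand 25 mm ahead of it and the grasp point (between the pads) lies 6 mm ahead of it (r.nose_length is the z of the fingertips in the tool frame, in m); z points along the fingers, x is the direction in which the jaws open and shut, and the axes are right-handed (so a half turn about z gives the same grasp; the last joint's range is limited). The gripper opens to 94 mm and grips with 3 to 60 N. Pads are 16 mm wide; open, the fingers measure 119 mm over their backs; the gripper's body (75 mm by 177 mm) begins 78 mm behind the grasp point.
Start: joints at [1.216, 0.276, 1.505, -0, 1.361, -0.121], TCP at [0.133, 0.559, 0.201] pointing down, gripper open.
Joint ranges: [-2.89, 2.89], [-0.75, 2.08], [0.22, 2.7], [-1.18, 4.32], [0.11, 2.71], [-2.7, 2.7]. Speed limits (rad/s): [2.57, 2.57, 3.14, 3.14, 3.14, 3.14].

INTERFACE

Orientations are given as a unit quaternion [w, x, y, z].
In Python, from plant import r, gripper_to, inverse_kinematics, vision, models, telemetry gives the robot as it stands. Calls block until the motion is done:
- r.move_to(position, orientation): joint-space move of the TCP to a pose.
- r.move_l(position, rot=None, vel=0.15, guard=None): straight line of the TCP; rot=None keeps the orientation; vel is the mean speed in m/s. With guard (N) it stops when the force on the tool has changed by that much, and returns True; else False.
- r.movej(angles): joint-space move.
- gripper_to(opening, f_grip=None): finger opening in m; f_grip is the grip in N (None keeps the last); returns when the fingers have stopped.
- r.hold(seconds).
- inverse_kinematics(position, orientation): joint angles nearest the present ones, or None.
- vision.snapshot(name): name is "scene" or "top"; returns the picture (384x512x3 uint8, red, green, blue); there is no depth.
- vision.get_calibration(name): a dict with "fx", "fy", "cx", "cy" (pixels), "position" and "orientation" of the camera in the world. Camera axes: x right, y down, z forward; pixel columns grow to the right and rows downward; lengths in m; the calibration is good to about 2 mm. A picture is of the moment at which its call begins. get_calibration takes no time and is no camera call.
A pose or a line that the arm cannot do raises r.PlanningError and nothing moves.
- r.sign_off(): hands the job in, once; it reports no verdict.
Trained networks look in the newest picture that a camera, given by its name, has taken for a name from the list of things; names that differ only in an ending like _2 or _b are one class to them, and where a whole thing is asked for, a point or a joint stands for the part that bears it (a point fixed in the world has none). Each returns a list of dicts, best first, with "score" (0 to 1); they miss things now and then, are a little off and sometimes report something else, mostly with a low value. They report only what shows in the picture. A call takes as long as a camera call.
- models.boxes_of(thing, camera): "at" ([x, y, z] in m, in world coordinates, good to about 4 mm: the middle of the surface that is visible of it).
- models.regions_of(thing, camera): "pixels" (384x512 bool, what is visible of it).
- models.mark_of(thing, camera): "at" ([x, y, z] in m, in world coordinates, good to about 4 mm: a listed point, or the origin of a listed thing).
Readings, each from a call of its own:
- telemetry.current_t(): time.
- telemetry.current_joints(): joint angles.
- telemetry.current_dq(): joint speeds.
- telemetry.current_joint_efforts(): joint torques, N m.
- telemetry.current_ee_pos(): TCP position.
- telemetry.current_tool_rot(): TCP orientation.
- telemetry.current_wrist_force(): force on the tool from outside, world axes, zero at the start.
- telemetry.current_torque(): the same for the moment, N m.
- telemetry.current_opening(): finger opening in m.
Only numpy, scipy, OpenCV 4.12 (cv2) and the standard library are available. Lean on these libraries where they do the work, as an engineer would, in place of code of your own. Each camera call takes 0.05 s, during which the arm holds its last target. There are 200 camera calls.

## Working session

There is one attempt and no reset: what is moved stays moved. The work goes in short steps, each a Python script; the robot and the scene stay as the last script left them, time stands still between calls to the robot, and variables do not carry over. Pictures are saved under pics/ and viewed, about 12 in all and at most 16, crops included, and the job is handed in when it is done.

```bash
mkdir -p pics; ls; python3 - <<'E'
from plant import r, gripper_to, inverse_kinematics, vision, models, telemetry
import cv2, numpy as np
for n in("scene","top"):
    im=vision.snapshot(n); cv2.imwrite(f"pics/{n}0.png",cv2.cvtColor(im,cv2.COLOR_RGB2BGR)); c=vision.get_calibration(n); print(n,c)
for n in("scene","top"):
    for t in["cabinet","handle","knob","tray","pipette_a","pipette_a_tip","tube_rack","tip_box","timer","marker","slide_box"]:
        print(n,t,[(np.round(d["at"],3).tolist(),round(d["score"],2)) for d in models.mark_of(t,n)][:6])
print(telemetry.current_t(), telemetry.current_tool_rot(), r.nose_length)
E
```

```text
pics
scene {'fx': 363.05627725457407, 'fy': 363.05627725457407, 'cx': 259.88254734868514, 'cy': 190.54097112388925, 'position': array([1.04481739, 0.3707075 , 0.99039283]), 'orientation': array([-0.11707307,  0.41824224,  0.86301554, -0.25801454])}
top {'fx': 467.29844192076746, 'fy': 467.29844192076746, 'cx': 256.31320184050804, 'cy': 186.4123562867925, 'position': array([ 0.39292095, -0.01616203,  1.58082217]), 'orientation': array([ 0.04919714, -0.70346561,  0.70808836, -0.03642331])}
scene cabinet [([0.748, -0.015, -0.0], 0.61)]
scene handle [([0.588, 0.042, 0.046], 0.95)]
scene knob [([0.629, -0.114, 0.105], 0.69)]
scene tray []
scene pipette_a [([0.369, -0.29, 0.01], 0.74), ([0.519, 0.3, 0.012], 0.68), ([0.506, -0.306, 0.009], 0.6), ([0.47, 0.383, 0.014], 0.17)]
scene pipette_a_tip [([0.472, 0.381, 0.016], 0.32)]
scene tube_rack [([0.72, 0.359, 0.002], 0.97)]
scene tip_box [([0.709, -0.339, 0.0], 0.86), ([0.588, 0.041, 0.045], 0.41), ([0.366, -0.29, 0.011], 0.36)]
scene timer [([0.735, -0.004, 0.076], 0.69)]
scene marker [([0.462, 0.5, 0.002], 0.69), ([0.718, 0.359, 0.002], 0.4
[... 169 characters left out ...]
9)]
top knob [([0.632, -0.109, 0.112], 0.53), ([0.71, -0.336, -0.0], 0.3)]
top tray []
top pipette_a [([0.514, 0.305, 0.014], 0.82), ([0.504, -0.31, 0.014], 0.72), ([0.37, -0.287, 0.017], 0.66)]
top pipette_a_tip [([0.585, 0.043, 0.051], 0.5)]
top tube_rack [([0.714, 0.356, -0.0], 0.89)]
top tip_box [([0.372, -0.285, 0.014], 0.71), ([0.708, -0.337, -0.002], 0.67), ([0.474, 0.384, 0.012], 0.35), ([0.628, -0.111, 0.11], 0.3)]
top timer [([0.73, -0.008, 0.072], 0.72), ([0.714, 0.354, -0.001], 0.58)]
top marker [([0.465, 0.502, 0.001], 0.65), ([0.371, -0.287, 0.011], 0.28)]
top slide_box [([0.492, -0.514, -0.003], 0.78)]
1.2 [-4.18266470e-05  7.84740867e-01  6.19823980e-01  5.51966069e-05] 0.025
```

View pics/top0.png

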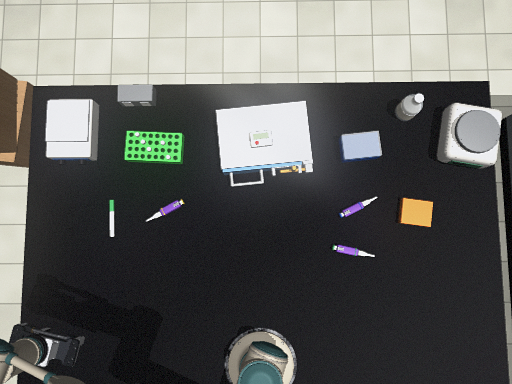

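View pics/scene0.png

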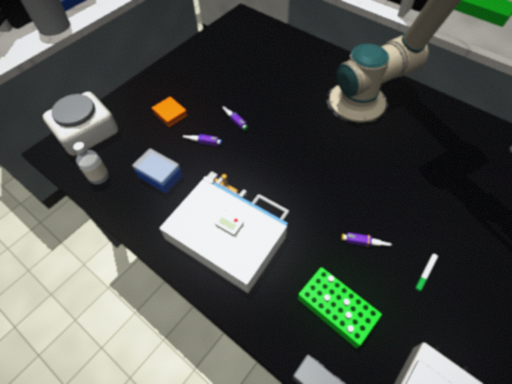

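The top view shows the cabinet with its front towards the robot, the handle at about (247,178) and the knob at about (290,168). There are three pipettes, at (165,210) with its tip lower-left, (355,207) with its tip upper-right and (350,250) with its tip to the right. The scene view agrees and shows no fourth pipette.

```bash
cat > h.py <<'E'
from plant import r, gripper_to, inverse_kinematics, vision, models, telemetry
import cv2, numpy as np
from scipy.spatial.transform import Rotation as R
def calib(cam):
    c=vision.get_calibration(cam); q=c["orientation"]; return c,R.from_quat([q[1],q[2],q[3],q[0]])
def unproj(cam,uv,z):
    c,Rt=calib(cam); uv=np.atleast_2d(uv).astype(float)
    d=Rt.apply(np.c_[(uv[:,0]-c["cx"])/c["fx"],(uv[:,1]-c["cy"])/c["fy"],np.ones(len(uv))]); p=c["position"]
    return p+d*((z-p[2])/d[:,2])[:,None]
def proj(cam,P):
    c,Rt=calib(cam); v=Rt.inv().apply(np.atleast_2d(P)-c["position"]); return np.c_[v[:,0]/v[:,2]*c["fx"]+c["cx"],v[:,1]/v[:,2]*c["fy"]+c["cy"]]
def down(phi): # jaws (tool x) along world angle phi, tool z down
    M=np.array([[np.cos(phi),np.sin(phi),0],[np.sin(phi),-np.cos(phi),0],[0,0,-1]]); q=R.from_matrix(M.T if False else M).as_quat(); return np.r_[q[3],q[:3]]
def snap(cam,name=None,crop=None,k=1):
    im=vision.snapshot(cam)
    if name:
        b=cv2.cvtColor(im,cv2.COLOR_RGB2BGR)
        if crop: x0,y0,x1,y1=crop; b=b[y0:y1,x0:x1]
        cv2.imwrite(f"pics/{name}.png",cv2.resize(b,None,fx=k,fy=k,interpolation=cv2.INTER_CUBIC))
    return im
def pipettes(cam="top",zh=0.019,im=None):
    """purple blobs -> (handle centre xy, yaw to tip, n pixels)"""
    if im is None: im=vision.snapshot(cam)
    hsv=cv2.cvtColor(im,cv2.COLOR_RGB2HSV)
    pur=cv2.inRange(hsv,(125,90,60),(155,255,255)); n,lab,st,ce=cv2.connectedComponentsWithStats(cv2.dilate(pur,np.ones((3,3))))
    white=cv2.inRange(hsv,(0,0,120),(179,70,255)); out=[]
    for i in range(1,n):
        m=(lab==i)&(pur>0)
        if m.sum()<30: continue
        P=unproj(cam,np.argwhere(m)[:,::-1],zh)[:,:2]; c=(P.min(0)+P.max(0))/2*.0+P.mean(0)
        ax=np.linalg.svd(P-c,full_matrices=False)[2][0]
        Q=unproj(cam,np.argwhere(white>0)[:,::-1],zh-.006)[:,:2]-c
        a=Q@ax; t=Q@[-ax[1],ax[0]]; ok=(abs(t)<.012)&(abs(a)<.1)
        s=np.sign((a[ok&(a>.035)]).sum()+(a[ok&(a<-.035)]).sum()) if ok.any() else 0
        if s==0: s=1
        yaw=np.arctan2(*(s*ax)[::-1]); out.append((c.round(4),round(float(yaw),3),int(m.sum()),round(float(np.ptp((P-c)@ax)),3),int(ok.sum())))
    return out
E
python3 - <<'E'
from h import *
im=snap("top"); print(*pipettes(im=im),sep="\n"); print(*pipettes("scene"),sep="\n")
snap("top")
m=models.regions_of("cabinet","top")[0]["pixels"]; hsv=cv2.cvtColor(im,cv2.COLOR_RGB2HSV)
w=(m&(hsv[...,1]<50)&(hsv[...,2]>120)).astype(np.uint8); w=cv2.morphologyEx(w,cv2.MORPH_OPEN,np.ones((9,9)))
c=max(cv2.findContours(w,0,2)[0],key=cv2.contourArea)[:,0]
P=unproj("top",c,0.075)[:,:2]; print(cv2.minAreaRect(P.astype(np.float32)*1000))
snap("scene"); 
for cam in("top","scene"):
    for t in("handle","knob"): print(cam,t,[(d["at"].round(4) if hasattr(d["at"],"round") else d["at"],d["score"]) for d in models.mark_of(t,cam)[:2]])
snap("top","z0",(200,90,330,200),5)
E
```

```text
(array([0.5133, 0.3033]), 2.035, 146, 0.07, 92)
(array([ 0.506 , -0.3107]), -1.129, 132, 0.071, 80)
(array([ 0.3697, -0.2883]), -1.774, 143, 0.071, 91)
(array([ 0.3696, -0.2884]), -1.91, 118, 0.085, 50)
(array([ 0.5077, -0.3123]), -1.309, 171, 0.082, 50)
(array([0.5144, 0.2997]), 2.161, 217, 0.075, 127)
((744.7112426757812, -14.760955810546875), (213.15924072265625, 300.6844787597656), 3.9961118698120117)
top handle [([0.5852, 0.044, 0.0513], 0.76)]
top knob [([0.6312, -0.1101, 0.1102], 0.61), ([0.5036, -0.309, 0.0144], 0.35)]
scene handle [([0.4698, 0.3818, 0.0151], 0.73), ([0.5841, 0.0392, 0.0454], 0.7)]
scene knob [([0.6304, -0.1165, 0.1081], 0.5), ([0.7198, 0.3596, 0.0018], 0.35)]
```

View pics/z0.png

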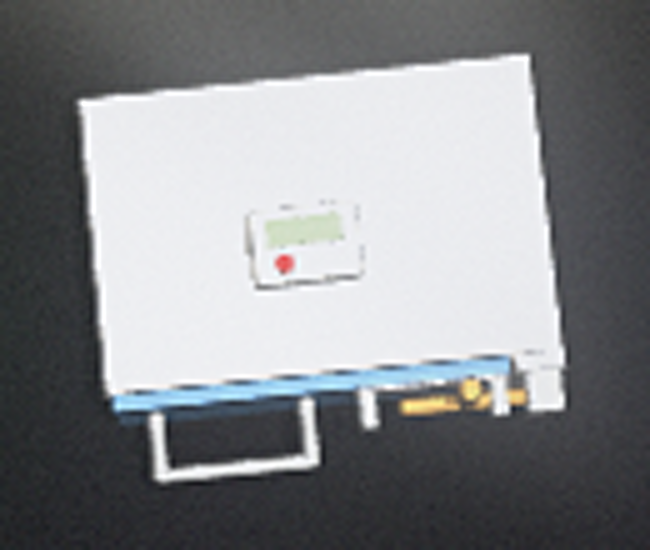

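The crop confirms a yaw of about 4°, the bolt home with its knob at crop (472,390), and the handle bar from (160,475) to (315,460). I'll draw the bolt next.

```bash
cat >> h.py <<'E'
YAW=0.070; EX=np.array([np.cos(YAW),np.sin(YAW),0]); EY=np.array([-np.sin(YAW),np.cos(YAW),0])
E
python3 - <<'E'
from h import *
k=np.array([0.631,-0.112,0]); q=down(np.pi/2+YAW); Z=lambda z:np.array([0,0,z])
gripper_to(0.05,15)
r.move_to(k+Z(.25),q); r.move_l(k+Z(.15)); print(r.move_l(k+Z(.103),vel=.05,guard=8))
print(gripper_to(0.0,20),telemetry.current_opening(),telemetry.current_wrist_force().round(1))
p=np.array(telemetry.current_ee_pos()); print(p, r.move_l(p+EY*.042,vel=.03,guard=12), (np.array(telemetry.current_ee_pos())-p)@EY, telemetry.current_wrist_force(),telemetry.current_opening())
gripper_to(0.04); p=np.array(telemetry.current_ee_pos()); r.move_l(p+Z(.09)); r.move_l(p+Z(.09)+[-.2,.0,.05])
snap("top","bolt1",(200,90,330,200),5); print([(d["at"],d["score"]) for d in models.mark_of("knob","top")[:2]])
E
```

```text
False
False 0.01133083293870794 [-0.1  1.4  1.3]
[ 0.63100038 -0.11171978  0.10304747] True 0.030892905788656912 [-0.63009311 -9.88351864 -0.73253226] 0.012414049357813314
[([0.6293, -0.082, 0.1112], 0.41)]
```

View pics/bolt1.png

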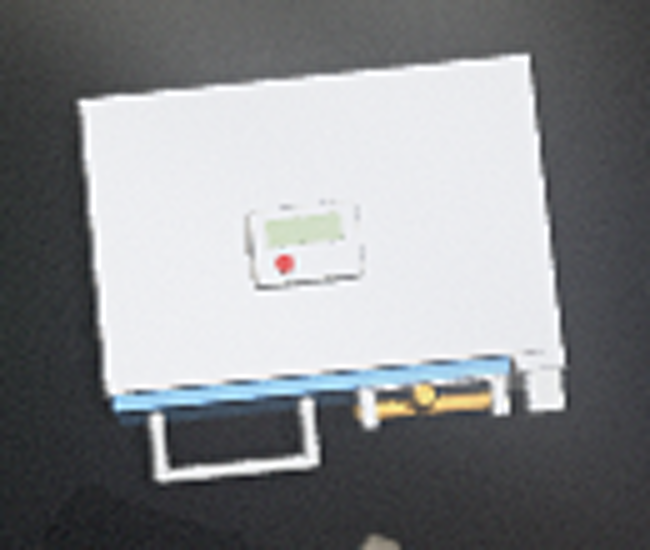

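The bolt is drawn: the knob is now at crop (425,395) and the rod is clear of the keeper at (545,390). Now the drawer.

```bash
python3 - <<'E'
from h import *
Z=lambda z:np.array([0,0,z])
h=unproj("top",[247.5,183.8],.055)[0]; print(h); h[2]=0; h=(h+np.array([.586,.043,0]))/2; print(h)
gripper_to(0.034,20); r.move_to(h+Z(.2),down(YAW)); r.move_l(h+Z(.12)); print(r.move_l(h+Z(.054),vel=.05,guard=8))
gripper_to(0.0,30); print(telemetry.current_opening(),telemetry.current_ee_pos(),telemetry.current_wrist_force().round(1))
p=np.array(telemetry.current_ee_pos()); print(r.move_l(p-EX*.175,vel=.06,guard=20),(np.array(telemetry.current_ee_pos())-p)@EX,telemetry.current_wrist_force().round(1),telemetry.current_opening())
gripper_to(0.034); p=np.array(telemetry.current_ee_pos()); print(p); r.move_l(p+Z(.12)); r.move_to([.2,.35,.3],down(1.2))
im=snap("top","open1",(140,90,400,280),3)
for t in("tray","lane0","lane3","knob","handle","cabinet"): print(t,[(d["at"],d["score"]) for d in models.mark_of(t,"top")[:2]])
snap("scene")
for t in("tray","lane0","lane3"): print(t,[(d["at"],d["score"]) for d in models.mark_of(t,"scene")[:2]])
print(*pipettes(im=im),sep="\n"); print(telemetry.current_t())
E
```

```text
[0.58770106 0.03993035 0.055     ]
[0.58685053 0.04146517 0.        ]
False
0.000812673530356359 [0.5868376  0.04144805 0.05399526] [-0.2 -0.5  0.1]
False -0.17480187125088045 [-0.  -0.2 -0.4] 0.00010431781394958919
[0.41227693 0.02921055 0.05400265]
tray []
lane0 []
lane3 []
knob [([0.6291, -0.0804, 0.1112], 0.61), ([0.5065, -0.3083, 0.0147], 0.18)]
handle [([0.5881, 0.0403, 0.0516], 0.75)]
cabinet [([0.7465, -0.0161, -0.001], 0.68), ([0.7081, -0.3377, -0.0002], 0.2)]
tray []
lane0 [([0.5197, 0.3043, 0.014], 0.37)]
lane3 [([0.5197, 0.3043, 0.014], 0.37)]
(array([0.5132, 0.3032]), 2.034, 147, 0.07, 92)
(array([ 0.506 , -0.3107]), -1.129, 132, 0.071, 79)
(array([ 0.3698, -0.2876]), -1.796, 141, 0.071, 90)
23.8083
```

View pics/open1.png

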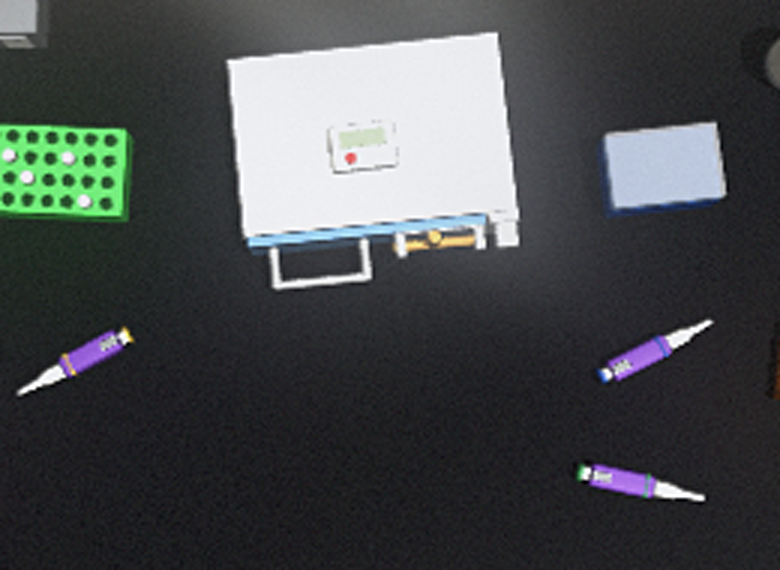

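The bar was missed: the opening was near 0, no force showed on the pull, and the drawer is still shut with the handle at crop (320,280). Band colours, from the buttons: a is orange-yellow on the left, blue upper right, green lower right. I'll go back and look at the gripper over the bar.

```bash
python3 - <<'E'
from h import *
Z=lambda z:np.array([0,0,z]); h=np.array([.587,.0415,0])
gripper_to(0.034,20); r.move_to(h+Z(.2),down(YAW)); r.move_l(h+Z(.12)); print(r.move_l(h+Z(.054),vel=.05,guard=8))
print(telemetry.current_ee_pos(),telemetry.current_opening(),telemetry.current_tool_rot())
a=snap("scene"); gripper_to(0.0,20); b=snap("scene"); print(telemetry.current_opening(),telemetry.current_wrist_force())
u=proj("scene",h+Z(.05))[0].astype(int); print(u)
f=lambda i:cv2.resize(cv2.cvtColor(i,cv2.COLOR_RGB2BGR)[u[1]-60:u[1]+40,u[0]-45:u[0]+45],None,fx=4.4,fy=5,interpolation=cv2.INTER_CUBIC)
cv2.imwrite("pics/grip1.png",np.hstack([f(a),f(b)]))
E
```

```text
False
[0.58731014 0.04149501 0.05437785] 0.03361855431756912 [4.52475513e-05 9.99387184e-01 3.50013874e-02 3.97721915e-04]
0.00033776773231201766 [ 0.25776676 -0.72673335 -0.26597148]
[273 203]
```

View pics/grip1.png

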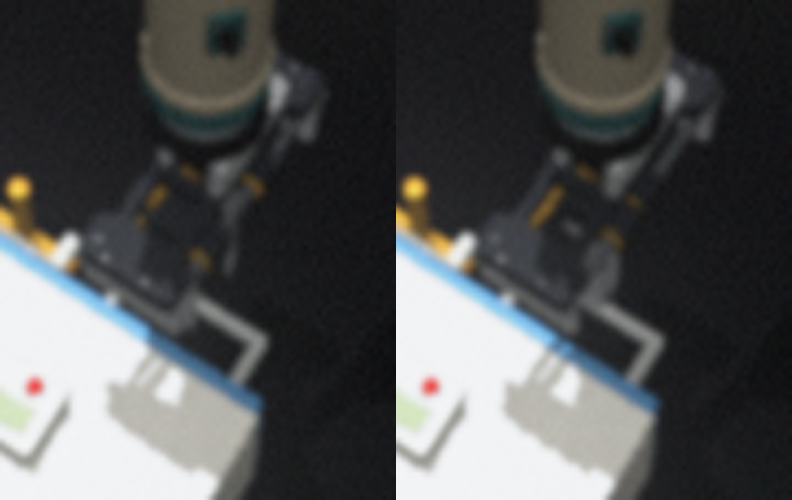

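The view is blocked by the gripper itself, so I'll probe by touch: closed fingers down at the bar, then sideways.

```bash
python3 - <<'E'
from h import *
P=lambda:np.array(telemetry.current_ee_pos()); Z=lambda z:np.array([0,0,z])
p=P(); print(p, r.move_l(p+EX*.03,vel=.03,guard=4),(P()-p)@EX,telemetry.current_wrist_force().round(1)); r.move_l(p)
r.move_l(p+Z(.05))
print(r.move_l([p[0],p[1],.034],vel=.03,guard=4),P(),telemetry.current_wrist_force().round(1)); 
E
```

```text
[0.58698332 0.0414693  0.05396086] False 0.029729452582631447 [ 0.9 -0.6 -0.7]
True [0.58694691 0.0414861  0.05038101] [0.  0.3 3.7]
```

```bash
python3 - <<'E'
from h import *
P=lambda:np.array(telemetry.current_ee_pos()); Z=lambda z:np.array([0,0,z])
p=P(); r.move_l(p+Z(.06)); b=np.array([.45,.04,0]); r.move_l(b+Z(.08))
for o in(0,.04):
    gripper_to(o); r.move_l(b+Z(.06)); print(o,r.move_l(b-Z(.005),vel=.03,guard=4),P(),telemetry.current_wrist_force().round(1)); r.move_l(b+Z(.08))
snap("scene","tip1",(200,90,360,210),5)
E
```

```text
0 True [ 0.45001667  0.04000293 -0.0045523 ] [ 0.9 -0.2  5. ]
0.04 True [ 0.45000058  0.03999526 -0.00450278] [-0.2 -0.8  4.6]
```

View pics/tip1.png

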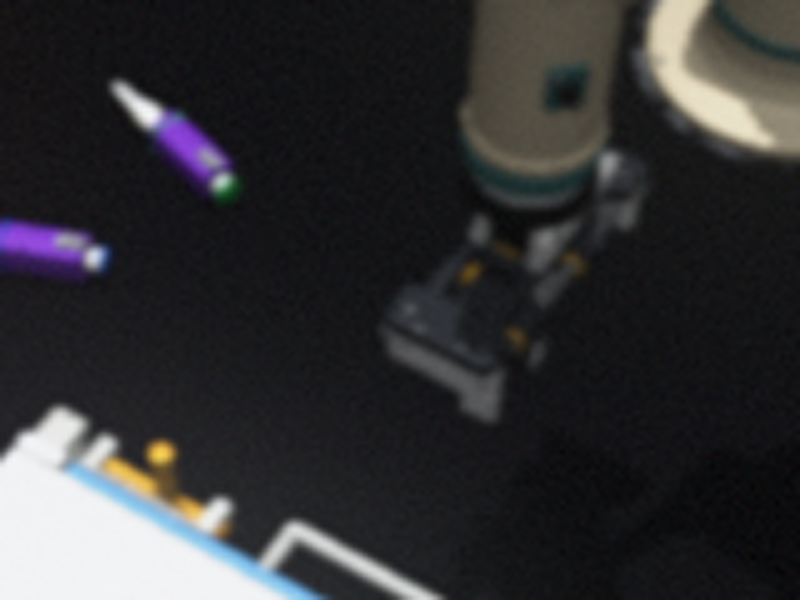

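Touching the bench shows the real fingertips sit 4.5 mm above the reported TCP, not 25 mm below it. The contact on the bar agrees: 0.0504 + 0.0045 ≈ 0.055. I'll set heights by fingertip from here on.

```bash
cat >> h.py <<'E'
P=lambda:np.array(telemetry.current_ee_pos())
def T(p,z): return np.array([p[0],p[1],z-.0045])   # TCP target for a true fingertip height z
E
python3 - <<'E'
from h import *
h=np.array([.587,.0415]); gripper_to(0.034,20); r.move_l(T(P(),.15)); r.move_l(T(h,.15)); r.move_l(T(h,.09)); print(r.move_l(T(h,.041),vel=.05,guard=8),P())
gripper_to(0.0,30); o=telemetry.current_opening(); print(o,telemetry.current_wrist_force().round(1))
if .006<o<.02:
    p=P(); print(r.move_l(p-EX*.18,vel=.06,guard=18),(P()-p)@EX,telemetry.current_wrist_force().round(1),telemetry.current_opening())
    gripper_to(0.034); p=P(); print(p); r.move_l(T(p,.16)); r.move_to([.2,.35,.3],down(1.2))
    im=snap("top","open2",(140,90,400,280),3)
    for t in("tray","lane0","lane1","lane2","lane3","knob","handle"): print(t,[(np.round(d["at"],4),round(d["score"],2)) for d in models.mark_of(t,"top")[:2]])
    snap("scene")
    for t in("tray","lane0","lane1","lane2","lane3"): print(t,[(np.round(d["at"],4),round(d["score"],2)) for d in models.mark_of(t,"scene")[:2]])
    print(*pipettes(im=im),sep="\n")
print(telemetry.current_t())
E
```

```text
False [0.58732971 0.04149369 0.03682441]
0.009322353255643893 [ 1.8 -0.  -0.1]
True -0.16931940027039868 [ 0.5 -0.7 -0.1] 0.00913942609913791
[0.42243426 0.02520334 0.0370425 ]
tray [(array([ 0.5567, -0.0341,  0.0118]), 0.69)]
lane0 [(array([ 0.5636, -0.1133,  0.0162]), 0.94), (array([0.5483, 0.0456, 0.0087]), 0.86)]
lane1 [(array([ 0.5636, -0.1133,  0.0162]), 0.94), (array([0.5483, 0.0456, 0.0087]), 0.86)]
lane2 [(array([ 0.5636, -0.1133,  0.0162]), 0.94), (array([0.5483, 0.0456, 0.0087]), 0.86)]
lane3 [(array([ 0.5636, -0.1133,  0.0162]), 0.94), (array([0.5483, 0.0456, 0.0087]), 0.86)]
knob [(array([ 0.711 , -0.3363, -0.0024]), 0.74), (array([ 0.5548, -0.0075,  0.0085]), 0.63)]
handle [(array([0.4147, 0.0281, 0.051 ]), 0.92)]
tray [(array([ 0.5569, -0.0354,  0.0125]), 0.66)]
lane0 [(array([ 0.5593, -0.0623,  0.0143]), 0.83), (array([ 0.5664, -0.111 ,  0.0066]), 0.72)]
lane1 [(array([ 0.5593, -0.0623,  0.0143]), 0.83), (array([ 0.5664, -0.111 ,  0.0066]), 0.72)]
lane2 [(array([ 0.5593, -0.0623,  0.0143]), 0.83), (array([ 0.5664, -0.111 ,  0.0066]), 0.72)]
lane3 [(array([ 0.5593, -0.0623,  0.0143]), 0.83), (array([ 0.5664, -0.111 ,  0.0066]), 0.72)]
(array([0.5134, 0.303 ]), 2.031, 144, 0.07, 93)
(array([ 0.5058, -0.3105]), -1.14, 131, 0.071, 80)
(array([ 0.3698, -0.2876]), -1.796, 141, 0.071, 90)
51.675
```

View pics/open2.png

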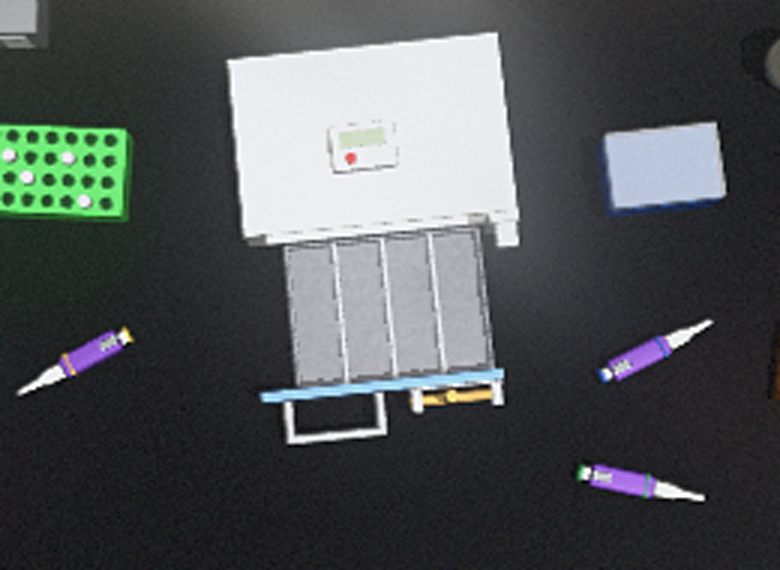

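The drawer is open about 0.169 m, with four lanes at crop x≈313, 362, 412 and 465 and y≈240–385. The detected tray centre of (0.557,-0.034) fits. I'll start with the left pipette into lane 0.

```bash
cat >> h.py <<'E'
TRAY=np.array([.557,-.0345,0])
def lane(i,dx=-.022): return TRAY+EY*(.081-.054*i)+EX*dx
def pick(c,yaw,s):
    """grasp handle at c with jaws at yaw+s*pi/2; True if held"""
    gripper_to(.06,25); q=down(yaw+s*np.pi/2)
    r.move_to(T(c,.14),q); r.move_l(T(c,.05),vel=.2); g=r.move_l(T(c,.015),vel=.05,guard=6)
    gripper_to(0,25); o=telemetry.current_opening(); r.move_l(T(c,.14),vel=.15); o2=telemetry.current_opening()
    print("pick",g,o,o2); return .018<o2<.034
def place(i,s,dx=-.022):
    c=lane(i,dx); q=down(YAW+s*np.pi/2); r.move_to(T(c,.14),q); o=telemetry.current_opening()
    if not .018<o<.034: print("lost",o); return False
    r.move_l(T(c,.05),vel=.15); g=r.move_l(T(c,.028),vel=.04,guard=6); gripper_to(.042); r.move_l(T(c,.14),vel=.2); print("place",g,o); return True
def find(near):
    L=pipettes(); L.sort(key=lambda t:np.hypot(*(t[0]-near))); return L[0]
E
python3 - <<'E'
from h import *
f=find([.513,.303]); print(f)
if pick(f[0],f[1],-1): place(0,-1)
r.move_to([.35,0.3,.25],down(-.5))
im=snap("top","p1",(140,90,400,280),3); print(*pipettes(im=im),sep="\n"); print(telemetry.current_t())
E
```

```text
(array([0.5135, 0.3032]), 2.026, 145, 0.071, 92)
pick False 0.025466023029652753 0.02578511254543835
place False 0.025824817428422762
(array([0.5319, 0.0467]), 0.091, 127, 0.071, 175)
(array([ 0.506 , -0.3107]), -1.129, 132, 0.071, 81)
(array([ 0.3698, -0.2881]), -1.783, 144, 0.071, 90)
62.0167
```

View pics/p1.png

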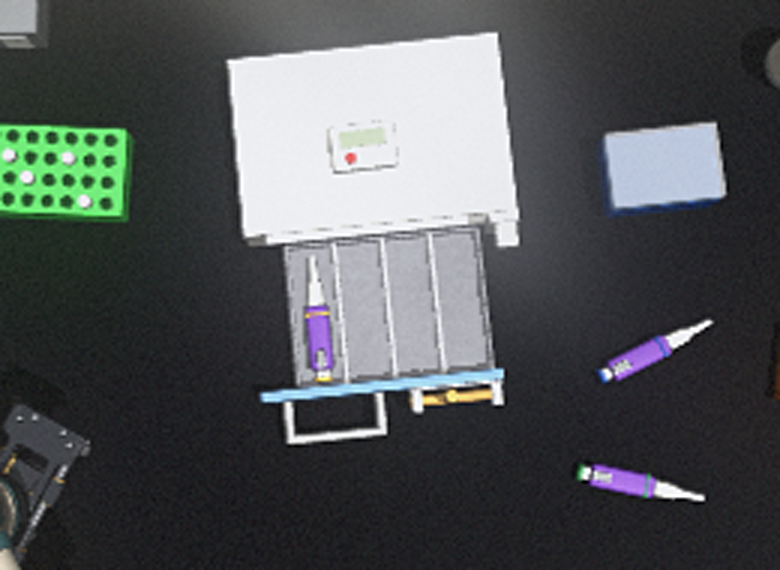

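The first pipette lies flat in lane 0 with its tip to the back, handle at crop (318,335). Next are the two on the right.

```bash
python3 - <<'E'
from h import *
for near,i in(([.506,-.311],3),([.37,-.288],2)):
    f=find(near); print(f)
    if np.hypot(*(f[0]-near))>.06: print("moved?"); break
    ok=pick(f[0],f[1],1) and place(i,1)
    if not ok: break
r.move_to([.3,0.3,.25],down(0.5))
im=snap("top","p2",(140,90,400,280),3); print(*pipettes(im=im),sep="\n"); print(telemetry.current_t())
E
```

```text
(array([ 0.5061, -0.3108]), -1.123, 133, 0.071, 81)
pick False 0.025702427495217083 0.02603731284864488
place False 0.025670897883577324
(array([ 0.3699, -0.2876]), -1.801, 143, 0.071, 91)
pick False 0.025959474152725346 0.025666660780520413
place False 0.025881946973595114
(array([ 0.5448, -0.1161]), 0.071, 128, 0.069, 184)
(array([ 0.5414, -0.0616]), 0.083, 125, 0.069, 215)
(array([0.5323, 0.0466]), 0.098, 126, 0.07, 177)
81.8917
```

View pics/p2.png

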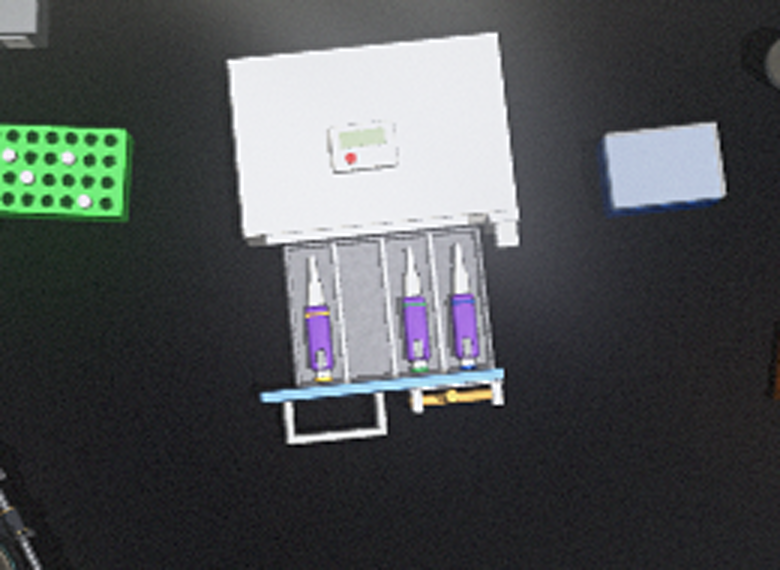

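All three lie flat in lanes 0, 2 and 3, tips to the back, with handles at crop (318,335), (415,330) and (465,325). Now the drawer goes shut.

```bash
python3 - <<'E'
from h import *
h=np.array([.417,.029]); gripper_to(0.034,30); r.move_to(T(h,.16),down(YAW)); r.move_l(T(h,.09)); print(r.move_l(T(h,.041),vel=.05,guard=8))
gripper_to(0.0,30); o=telemetry.current_opening(); print(o,telemetry.current_wrist_force().round(1))
if .006<o<.02:
    p=P(); print(r.move_l(p+EX*.178,vel=.05,guard=18),(P()-p)@EX,telemetry.current_wrist_force().round(1),telemetry.current_opening())
    gripper_to(0.034); p=P(); print(p); r.move_l(T(p,.16)); r.move_to([.35,.3,.25],down(.5))
    im=snap("top","shut",(200,90,330,200),5)
    for t in("knob","handle"): print(t,[(np.round(d["at"],4),round(d["score"],2)) for d in models.mark_of(t,"top")[:2]])
    print(*pipettes(im=im))
print(telemetry.current_t())
E
```

```text
False
0.008917880689478488 [ 5.   0.3 -3. ]
True 0.16980279659442213 [-1.3  1.1  4.8] 0.008963026860556287
[0.59022151 0.04502452 0.03682971]
knob [(array([ 0.711 , -0.3373, -0.0022]), 0.59), (array([ 0.625 , -0.0824,  0.1107]), 0.51)]
handle [(array([0.5838, 0.0421, 0.0524]), 0.91)]

91.9917
```

View pics/shut.png

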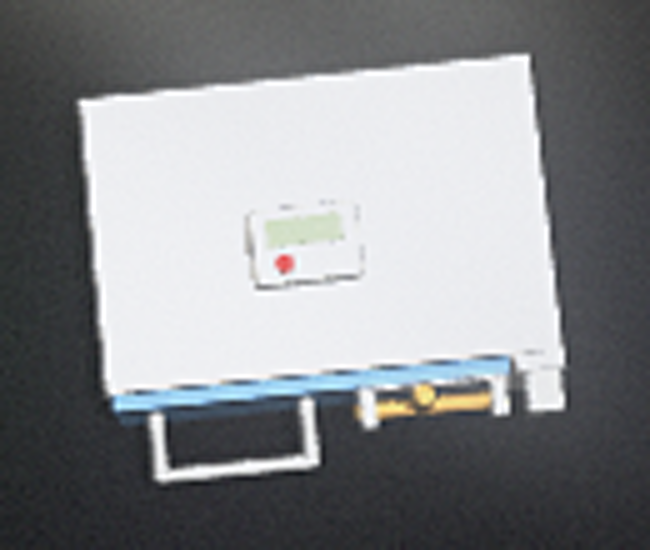

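The picture matches the one taken before opening: drawer shut, knob at crop (425,395). Next I throw the bolt.

```bash
python3 - <<'E'
from h import *
k=np.array([.629,-.081]); gripper_to(.045,20); r.move_to(T(k,.18),down(np.pi/2+YAW)); r.move_l(T(k,.13)); print(r.move_l(T(k,.080),vel=.05,guard=8))
gripper_to(0,20); o=telemetry.current_opening(); print(o)
if o>.008:
    p=P(); print(r.move_l(p-EY*.045,vel=.03,guard=14),(P()-p)@EY,telemetry.current_wrist_force().round(1),telemetry.current_opening())
gripper_to(.04); r.move_l(T(P(),.18)); r.move_to([.35,.3,.3],down(.5))
snap("top","bolt2",(200,90,330,200),5)
print(*[(np.round(d["at"],4),round(d["score"],2)) for d in models.mark_of("knob","top")[:2]],telemetry.current_t())
for t in("tube_rack","tip_box","timer","marker","slide_box"): print(t,[np.round(d["at"],3).tolist() for d in models.mark_of(t,"top")[:2]])
E
```

```text
False
0.013658803325871917
True -0.034887961408773226 [0.8 1.6 4. ] 0.013714805843397439
(array([ 0.6304, -0.1152,  0.1085]), 0.63) 100.9667
tube_rack [[0.716, 0.358, -0.001]]
tip_box []
timer [[0.73, -0.007, 0.073]]
marker [[0.464, 0.499, 0.001]]
slide_box [[0.492, -0.515, 0.002]]
```

View pics/bolt2.png

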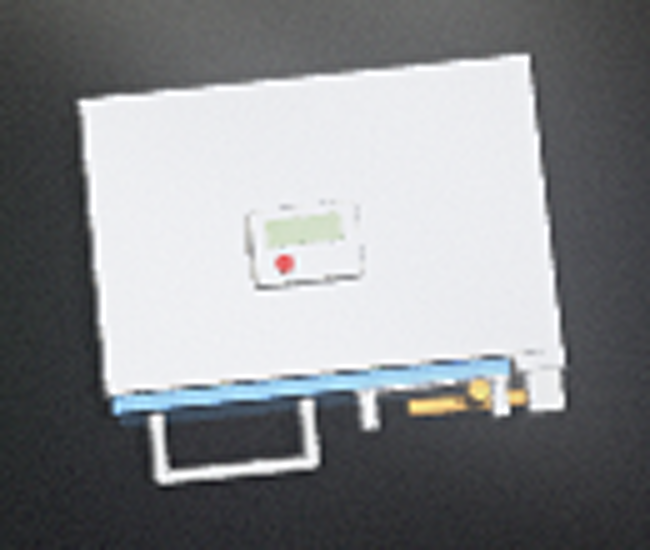

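The bolt slid 34.9 mm to a stop and the knob is at crop (480,390), slightly further home than at the start. No purple is left on the bench, so I'll hand in.

```bash
python3 - <<'E'
from h import *
print(pipettes()); r.hold(.5); r.sign_off()
E
```

```text
[]
the job is handed in; nothing more can be done
```

The job is handed in, at about 101 s of the 200 s allowed. I drew the bolt, opened the drawer about 0.169 m, laid in the three pipettes that were there, shut the drawer and threw the bolt. The yellow-banded one is in lane 0, green in lane 2 and blue in lane 3; red was absent.

**Last checks**
- **Pipettes:** before closing, all three lay flat with tips to the back, origins about -0.018 to -0.019 m in the tray. I could not see them after the drawer closed.
- **Drawer:** it went back 0.170 m to its stop, and the picture matched the one from before opening.
- **Bolt:** it slid 34.9 mm to its stop, with the knob slightly further home than at the start.
- **Bench:** no pipettes were left on it. The tube rack, timer, marker and slide box were within a few mm of where they started. The network missed the tip box in the last look. It showed in place in the picture after the last pipette was placed, and the arm did not go near it after that.

**What went wrong:** my first pull on the handle closed on nothing. Touching the bench showed the real fingertips about 30 mm higher than the tool data states. I corrected all heights from then on, and every later grasp held at the first try.

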